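# Unlatch the tall battery pack from its charger

### The job

Two battery packs for the cordless bench lamp are latched in two white desk chargers. Take the taller pack: squeeze the two spring buttons on its opposite sides fully in to free its latches, lift it up out of its charger, and set it down gently, standing upright on the floor of the shallow metal tray.

Things in the scene. Friction and masses are not known exactly. Their poses are not given: they have to be found in the camera images.
- tall_pack: Taller of two black battery packs (the other is 62 mm tall), block 44 (x) x 50 (y) x 88 (z) mm, 0.27 kg, upright in a white charger (floor 10 mm, rim 37 mm above the bench; 1.5 mm play; clear once raised 27 mm). Origin: centre of underside, z up. On each y face a grey ribbed button, 24 wide x 22 high, its centre 68 mm above the origin. Squeezed by both buttons from above, it can be lifted by them.
- latch_l (a joint): Spring button on the pack's +y face: 0 = out (latched), 0.006 m = fully in; takes 3 N rising to 7 N, springs back. The two buttons' faces are 65 mm apart at rest, 53 mm fully in (still 1.5 mm proud of the pack). Its hook, low on the same face, is under a charger lip until the button is in by 0.0045 m.
- latch_r (a joint): The same spring button on the pack's -y face: 0 = out (latched), 0.006 m = fully in.
- tray: Shallow open aluminium tray with a dark rubber floor, fixed to the bench, 110 (x) x 130 (y) x 20 (z) mm outside, walls 4 mm thick; its inner floor is 4 mm above the bench. Origin at the centre of its underside, z up.
Things that resemble listed ones, but are neither listed nor needed, are in the scene too. Leave any blue look-alike of the tall_pack alone.

How it is judged:
On the way, in this order (a step that is already met when the one before it is completed fails the run):
1. both side buttons of the tall pack are squeezed in while it is still in its charger (value of joint each of latch_l, latch_r above 0.0045 m and distance of tall_pack from where it was at the start of the episode below 0.02 m), for 0.1 s.
2. the tall pack is lifted clear of its charger (height (world z) of tall_pack above 0.045 m), for 0.1 s.
At the end, for the whole second after the job is handed in: The tall pack stands at rest on the tray's floor: its underside within 35 mm (tray's x) and 45 mm (tray's y) of the tray's middle and less than 12 mm above the bench, upright within 10 degrees, let go (x of tall_pack in the frame of tray between -0.035 and 0.035 m and y of tall_pack in the frame of tray between -0.045 and 0.045 m and z of tall_pack in the frame of tray below 0.012 m and angle between tall_pack's own z axis and vertical below 0.17 rad and linear speed of tall_pack below 0.02 m/s); the robot touches nothing.
It fails at once if the tall pack is dropped: falling, unheld, from more than about 2 cm above the tray's floor (height (world z) of tall_pack above 0.024 m and linear speed of tall_pack above 0.3 m/s and contact force between tall_pack and the fingers below 0.2 N).
It also fails if it takes over 35 s, if anything falls off the work surface, if the arm or the gripper's body presses on something with over 40 N, if the wrist force passes 120 N, or if a joint passes its speed limit or range.

### The arm

A 7-joint arm with a two-finger parallel gripper is mounted at the origin on a cart in front of the work surface, level with it; the furniture and walls round the work are solid. World frame = base frame: x ahead of the robot, y to its left, z up, the work surface at z = 0. Lengths are in m, angles in rad, forces in N, time in s.
With the tool pointing down it reaches from about 0.35 to 0.9 m from the base axis. Payload 8.1 kg.
Tool frame: the origin (TCP) lies at the centre of the arm's flange, where the gripper is bolted on; the fingertips stand 178 mm ahead of it and the grasp point (between the pads) lies 159 mm ahead of it; z points along the fingers, y is the line along which they close (so a half turn about z gives the same grasp; the last joint's range is limited). The gripper opens to 92 mm and grips with 3 to 60 N. Pads are 19 mm wide; open, the fingers measure 130 mm over their backs; the gripper's body (75 mm by 190 mm) begins 47 mm behind the grasp point.
Start: joints at [-1.3, 0.434, 0.025, 1.573, -0.012, 1.134, -0.075], TCP at [0.228, 0.582, 0.405] pointing down, gripper open.
Joint ranges: [-2.62, 2.62], [-0.44, 2.09], [-1.27, 1.32], [0.08, 2.57], [-1.32, 4.46], [0.12, 2], [-2.74, 2.74]. Speed limits (rad/s): [2.22, 2.22, 3.01, 3.01, 3.14, 3.14, 3.14].

### API

Orientations are given as a rotation vector (axis times angle).
In Python, from cell import arm gives the robot as it stands. The module is installed in compiled form; this text tells all that it offers.
- The arm moves only by the shell command python3 -m inch 'ROWS' [FORCE]. ROWS is text: rows parted by semicolons, each of 5 numbers parted by spaces: the shift along the tool's x, y, z in m, then the turn about the tool's z in rad, then the finger opening in m, from 0 to 0.0918. In form: x y z roll fingers; .... A call has 1 to 5 rows; each row is the pose to reach, as a shift and turn from the pose commanded when the call began, along the tool's axes at that moment; what a row does not reach only later rows make up. A row lasts 1/10 s, in which the tool goes at most 50 mm and 8.59 degrees, less where a joint would pass 70% of its speed; a pose out of reach is approached as far as the arm can. A call with a gripper value outside its range is refused whole. The fingers move at their own pace and stop on an object; FORCE is the grip in N (left out, the last holds). Time passes only in rows, so rows that repeat a pose let the fingers close. It gives the time, the measured TCP pose, the force, the opening and the grip force at its end, in the units of the state.
- arm.observe(): the state, without advancing time (a new reading comes with each control period).
- arm.get_image(name): name is "scene" or "top" or "wrist"; returns the picture (400x640x3 uint8, red, green, blue); there is no depth.
- arm.get_calibration(name): a dict with "intrinsics" (3x3 intrinsics, pixels), "pose" (4x4, takes a point from camera to world coordinates). Camera axes: x right, y up, looking along -z (the intrinsics and any distortion apply to the point x, -y, -z); pixel columns grow to the right and rows downward; lengths in m; the calibration is good to about 2 mm. A picture is of the moment at which its call begins: read the wrist's pose just before it. get_calibration takes no time and is no camera call; for the wrist camera it gives the pose at the moment of the call.
- arm.sign_off(): hands the job in; it is judged then, once.
Trained networks look in the newest picture that a camera, given by its name, has taken for a name from the list of things; names that differ only in an ending like _2 or _b are one class to them, and where a whole thing is asked for, a point or a joint stands for the part that bears it (a point fixed in the world has none). Each returns a list of dicts, best first, with "conf" (0 to 1); they miss things now and then, are a little off and sometimes report something else, mostly with a low value. They report only what shows in the picture. A call takes as long as a camera call. They do not tell look-alikes from the thing itself.
- arm.look_for(camera, query): "point" ([row, column] in pixels, amid what is visible of it).
- arm.silhouettes(camera, query): "region" (400x640 bool, what is visible of it) and "point" ([row, column] in pixels, amid what is visible of it).
- arm.place_of(camera, query): "point" ([row, column] in pixels: a listed point, or the origin of a listed thing).
The state is a dict: "clock": time; "joints": joint angles; "dq": joint speeds; "joint_efforts": joint torques, N m; "position": TCP position; "ee_rot": TCP orientation; "force": force on the tool from outside, world axes, zero at the start; "ft_torque": the same for the moment, N m; "width": opening from 0.0 (shut) to 1.0 (fully open); "gripper_force": force on a finger pad.
Only numpy, scipy, OpenCV 4.12 (cv2) and the standard library are available. Lean on these libraries where they do the work, as an engineer would, in place of code of your own. Each camera call takes 0.05 s, during which the arm holds its last target. There are 200 camera calls.

## Working session

There is one attempt and no reset: what is moved stays moved. The work goes in short steps, Python scripts to look and compute and a shell command to move; the robot and the scene stay as the last step left them, time stands still between calls to the robot, and variables do not carry over. Pictures are saved under pics/ and viewed, at most 10 in all, crops included, and the job is handed in when it is done.

```bash
mkdir -p pics
python3 - <<'E'
from cell import arm
import cv2,numpy as np
for n in("scene","top"):
    im=arm.get_image(n); cv2.imwrite(f"pics/{n}1.png",im[:,:,::-1])
    c=arm.get_calibration(n); print(n,c["intrinsics"].tolist(),np.round(c["pose"],3).tolist(),[k for k in c])
    for q in("tall_pack","tray","latch_l"):
        print(q,[(np.round(d["point"]).tolist(),round(d["conf"],2)) for d in arm.place_of(n,q)] if q!="latch_l" else [(np.round(d["point"]).tolist(),round(d["conf"],2)) for d in arm.look_for(n,q)])
s=arm.observe();print(s["position"],s["ee_rot"],s["clock"])
E
```

```text
scene [[451.03335986200386, 0.0, 322.2072522087891], [0.0, 451.03335986200386, 198.7200904647247], [0.0, 0.0, 1.0]] [[0.903, 0.305, -0.303, 0.044], [-0.43, 0.622, -0.655, -1.006], [-0.011, 0.721, 0.693, 1.07], [0.0, 0.0, 0.0, 1.0]] ['intrinsics', 'pose']
tall_pack [([197.0, 347.0], 0.97), ([148.0, 264.0], 0.79), ([207.0, 321.0], 0.59)]
tray [([295.0, 373.0], 0.69)]
latch_l [([198.0, 323.0], 0.58), ([191.0, 357.0], 0.51)]
top [[389.73278934158446, 0.0, 321.6613709378092], [0.0, 389.73278934158446, 203.0228756488194], [0.0, 0.0, 1.0]] [[-0.021, 0.991, -0.129, 0.369], [-1.0, -0.02, 0.005, -0.018], [0.002, 0.129, 0.992, 1.306], [0.0, 0.0, 0.0, 1.0]] ['intrinsics', 'pose']
tall_pack [([237.0, 212.0], 0.91), ([184.0, 324.0], 0.87), ([217.0, 329.0], 0.69)]
tray [([220.0, 434.0], 0.83)]
latch_l []
[0.22823617 0.58181104 0.40462303] [ 5.83770934e-01  3.08685599e+00 -3.26808735e-04] 0.4
```

View pics/scene1.png

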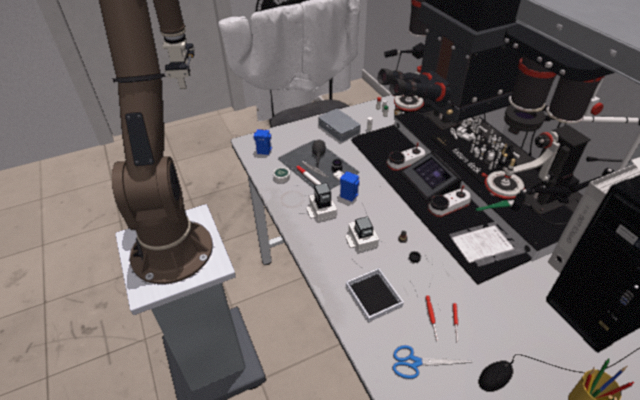

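View pics/top1.png

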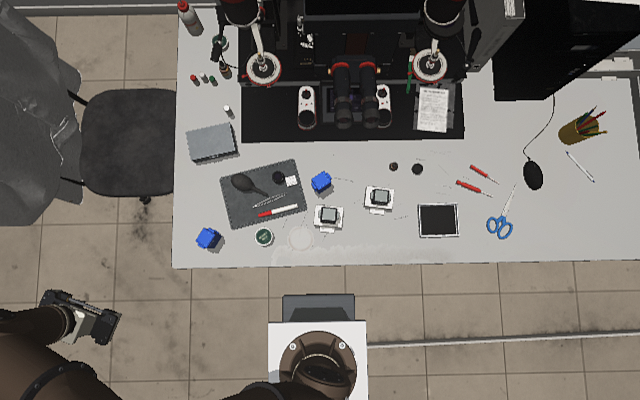

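The scene image shows two black packs in white chargers, at about (r195,c322) and (r227,c363), with a blue look-alike at (r185,c350). The tray is at (r295,c373). In the top image the chargers are at (217,328) and (198,380), and the tray is at (220,438). I'll crop in on both.

```bash
cat > h.py <<'E'
from cell import arm
import cv2,numpy as np
def ray(c,p):
    K=c["intrinsics"];T=np.array(c["pose"]);v=np.linalg.inv(K)@[p[1],p[0],1];d=T[:3,:3]@[v[0],-v[1],-v[2]];return T[:3,3],d
def onz(c,p,z):
    o,d=ray(c,p);return o+d*(z-o[2])/d[2]
def proj(c,P):
    T=np.array(c["pose"]);q=(np.atleast_2d(P)-T[:3,3])@T[:3,:3];q=q*[1,-1,-1];u=q@np.array(c["intrinsics"]).T;return u[:,:2]/u[:,2:]
def box(x,y,yaw,z0,sx,sy,sz):
    R=np.array([[np.cos(yaw),-np.sin(yaw)],[np.sin(yaw),np.cos(yaw)]])
    return [np.r_[R@[a*sx/2,b*sy/2]+[x,y],z0+h] for h in(0,sz) for a,b in((1,1),(1,-1),(-1,-1),(-1,1))]
E
python3 - <<'E'
from h import *
ct=arm.get_calibration("top");cs=arm.get_calibration("scene")
for p in((217,329),(198,380),(220,438)): print(onz(ct,p,.01 if p[1]<430 else .01).round(3))
a=cv2.imread("pics/top1.png")[165:245,295:465];b=cv2.imread("pics/scene1.png")[165:265,290:400]
a=cv2.resize(a,None,fx=4.7,fy=4.7,interpolation=cv2.INTER_CUBIC);b=cv2.resize(b,None,fx=6,fy=6,interpolation=cv2.INTER_CUBIC)
cv2.imwrite("pics/a2.png",a);cv2.imwrite("pics/b2.png",b)
E
```

```text
[ 0.489 -0.048  0.01 ]
[ 0.55  -0.221  0.01 ]
[ 0.472 -0.412  0.01 ]
```

View pics/a2.png

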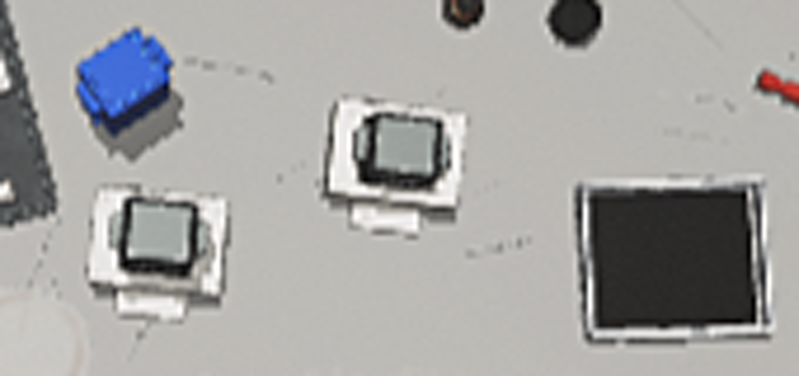

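View pics/b2.png

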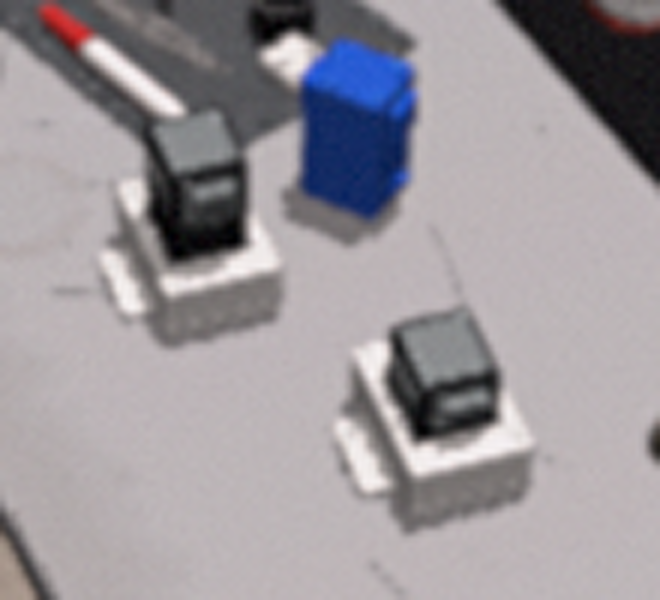

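The left pack, with its top label at crop a2 (158,235), i.e. top pixel (215,328.6), is the tall one. The tray is upright in the picture and its yaw is about 0.

```bash
cat >> h.py <<'E'
from scipy.spatial.transform import Rotation as Ro
def rel(target,yaw):
    s=arm.observe();R=Ro.from_rotvec(s["ee_rot"]).as_matrix();d=R.T@(np.array(target)-s["position"])
    yt=np.array([-np.sin(yaw),np.cos(yaw),0]);v=R.T@yt
    if v[1]<0:v=-v
    print("shift",d.round(4),"roll",round(float(np.arctan2(-v[0],v[1])),4),"pos",np.round(s["position"],4),"tool z",R[:,2].round(3),"clock",s["clock"])
E
python3 - <<'E'
from h import *
ct=arm.get_calibration("top");cs=arm.get_calibration("scene")
P=onz(ct,(215,328.6),.098);Q=onz(cs,(189.2,322.5),.098);print(P,Q)
for a,b in(((187,97),(200,230)),((288,88),(300,218))):
    f=lambda p:onz(ct,(p[0]/4.7+165,p[1]/4.7+295),.037)
    d=f(a)-f(b);print("yaw",np.arctan2(-d[0],d[1]))
g=lambda p:onz(ct,(p[0]/4.7+165,p[1]/4.7+295),.02)
T=[g(p) for p in((183,578),(178,766),(336,771),(341,590))];print("tray",np.round(T,3).tolist(),np.mean(T,0))
c=(P+Q)/2
rel([c[0],c[1],.40],-.11)
c=arm.get_calibration("wrist");s=arm.observe();R=Ro.from_rotvec(s["ee_rot"]).as_matrix()
print("cam in tool",R.T@(np.array(c["pose"])[:3,3]-s["position"]),(R.T@np.array(c["pose"])[:3,:3]).round(2))
E
```

```text
[ 0.48738503 -0.04535306  0.098     ] [ 0.48937595 -0.0478426   0.098     ]
yaw -0.11846394675939202
yaw -0.11250925557040263
tray [[0.526, -0.345, 0.02], [0.527, -0.479, 0.02], [0.415, -0.475, 0.02], [0.414, -0.348, 0.02]] [ 0.47057977 -0.41188527  0.02      ]
shift [-0.4717 -0.49    0.0047] roll -0.2638 pos [0.2282 0.5818 0.4046] tool z [-0. -0. -1.] clock 0.4
cam in tool [0.0765869  0.00022138 0.02024317] [[ 0.    0.96  0.28]
 [ 1.   -0.   -0.  ]
 [-0.    0.28 -0.96]]
```

```bash
python3 -m inch '-0.03 -0.031 0 0 0.0918; -0.064 -0.066 0 0 0.0918; -0.098 -0.101 0 0 0.0918; -0.132 -0.136 0 0 0.0918; -0.166 -0.172 0 0 0.0918'
python3 -m inch '-0.034 -0.0355 0 0 0.0918; -0.068 -0.071 0 0 0.0918; -0.102 -0.106 0 0 0.0918; -0.136 -0.141 0 0 0.0918; -0.17 -0.176 0 0 0.0918'
python3 -m inch '-0.034 -0.0355 0.01 -0.07 0.0918; -0.068 -0.071 0.02 -0.14 0.0918; -0.102 -0.106 0.04 -0.2 0.0918; -0.13 -0.135 0.06 -0.26 0.0918; -0.136 -0.142 0.07 -0.264 0.0918'
python3 -m inch '0 0 0 0 0.0918;0 0 0 0 0.0918'
python3 - <<'E'
from h import *
rel([.4883,-.0466,.237],-.115)
c=arm.get_calibration("wrist")
im=arm.get_image("wrist")[:,:,::-1].copy();cv2.imwrite("pics/w0.png",im)
for q in("tall_pack","latch_l","latch_r"):print(q,[(np.round(d["point"]).tolist(),round(d["conf"],2)) for d in arm.look_for("wrist",q)])
for z,sx,sy,z0 in((.088,.044,.05,.01),):
    p=proj(c,box(.4883,-.0466,-.115,z0,sx,sy,z)).round().astype(int);print(p.tolist())
    cv2.polylines(im,[p[4:].reshape(-1,1,2)],True,(0,0,255),1)
cv2.imwrite("pics/w1.png",im)
E
```

```text
clock: 0.9
position: [0.3204, 0.3592, 0.4049]
ee_rot: [0.584, 3.087, 0.001]
force: [0.4, 0.2, 1.0]
width: 1.004
gripper_force: 0.0
clock: 1.4
position: [0.4143, 0.1332, 0.4051]
ee_rot: [0.583, 3.086, 0.001]
force: [1.4, 0.7, 1.0]
width: 1.001
gripper_force: 0.0
clock: 1.9
position: [0.4893, -0.0516, 0.3336]
ee_rot: [0.178, 3.136, -0.004]
force: [-0.8, 1.1, 0.0]
width: 0.996
gripper_force: 0.0
clock: 2.1
position: [0.4886, -0.0461, 0.3349]
ee_rot: [-0.173, -3.136, -0.001]
force: [1.0, 0.7, 0.0]
width: 0.999
gripper_force: 0.0
shift [ 0.0002 -0.0006  0.0979] roll 0.0049 pos [ 0.4886 -0.0461  0.3349] tool z [-0.  0. -1.] clock 2.1
tall_pack [([209.0, 322.0], 0.62), ([325.0, 360.0], 0.61)]
latch_l [([315.0, 390.0], 0.79), ([210.0, 279.0], 0.69), ([208.0, 365.0], 0.54)]
latch_r [([315.0, 390.0], 0.79), ([210.0, 279.0], 0.69), ([208.0, 365.0], 0.54)]
[[343, 207], [290, 207], [289, 161], [344, 161], [352, 246], [280, 246], [278, 184], [354, 185]]
```

View pics/w1.png

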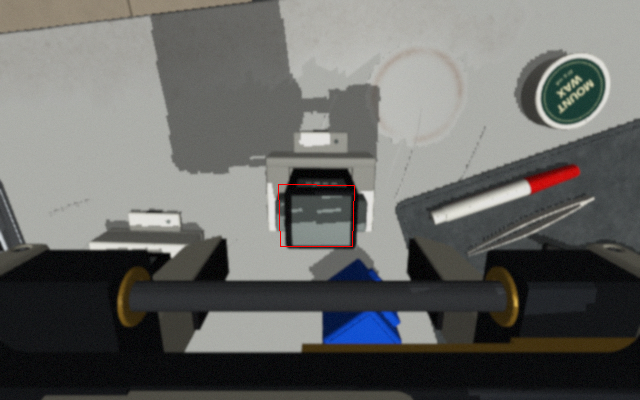

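The overlay shows the pack top at columns 286–356, rows 190–248. That is about 4–5 px right of my estimate (roughly 3 mm) and about 3 px lower. The yaw matches. Descending with that correction.

```bash
python3 -m inch '-0.002 0.0027 0.015 0 0.0918; -0.002 0.0027 0.04 0 0.0918; -0.002 0.0027 0.065 0 0.0918; -0.002 0.0027 0.085 0 0.0918; -0.002 0.0027 0.098 0 0.0918' 25
python3 -m inch '0 0 0 0 0.075;0 0 0 0 0.068'
python3 - <<'E'
from h import *
im=arm.get_image("wrist");cv2.imwrite("pics/w2.png",im[:,:,::-1])
s=arm.observe();print(s["position"],s["force"],s["width"],s["gripper_force"])
E
```

```text
clock: 2.8
position: [0.4907, -0.0432, 0.2359]
ee_rot: [-0.17, -3.136, -0.001]
force: [-0.2, 0.6, 0.4]
width: 1.004
gripper_force: 0.0
clock: 3.0
position: [0.4912, -0.0437, 0.2373]
ee_rot: [0.171, 3.136, 0.0]
force: [-0.3, 0.2, -0.3]
width: 0.876
gripper_force: 0.0
[ 0.49133295 -0.04383432  0.23761776] [ 0.20012689 -0.08649749  0.10470218] 0.8294821336074193 0.0
```

View pics/w2.png

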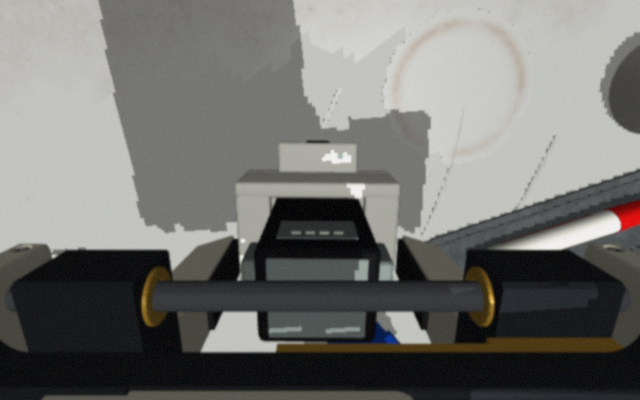

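The fingers straddle the pack symmetrically: pack columns 258–379, finger inner edges 238 and 398. Now squeeze.

```bash
python3 -m inch '0 0 0 0 0.06;0 0 0 0 0.052;0 0 0 0 0.045;0 0 0 0 0.045;0 0 0 0 0.045' 25
python3 -m inch '0 0 0 0 0.045;0 0 0 0 0.045;0 0 0 0 0.045'
```

```text
clock: 3.55
position: [0.4914, -0.0442, 0.238]
ee_rot: [0.173, 3.135, 0.001]
force: [-3.1, 1.1, 14.0]
width: 0.55
gripper_force: 25.0
clock: 3.85
position: [0.4914, -0.0442, 0.238]
ee_rot: [0.173, 3.135, 0.001]
force: [-3.6, 1.2, 13.7]
width: 0.552
gripper_force: 25.0
```

```bash
python3 -m inch '0 0 -0.003 0 0.045;0 0 -0.008 0 0.045;0 0 -0.014 0 0.045;0 0 -0.02 0 0.045;0 0 -0.02 0 0.045'
python3 - <<'E'
from h import *
im=arm.get_image("wrist");cv2.imwrite("pics/w3.png",im[:,:,::-1])
s=arm.observe();print(s["position"],s["force"],s["width"],s["gripper_force"])
E
```

```text
clock: 4.35
position: [0.4913, -0.0443, 0.2576]
ee_rot: [0.173, 3.135, 0.0]
force: [0.6, -0.8, -3.1]
width: 0.548
gripper_force: 25.0
[ 0.49115162 -0.04421289  0.25721697] [ 0.44091994  1.13520425 -3.52538726] 0.5476417365514219 24.99223083257675
```

View pics/w3.png

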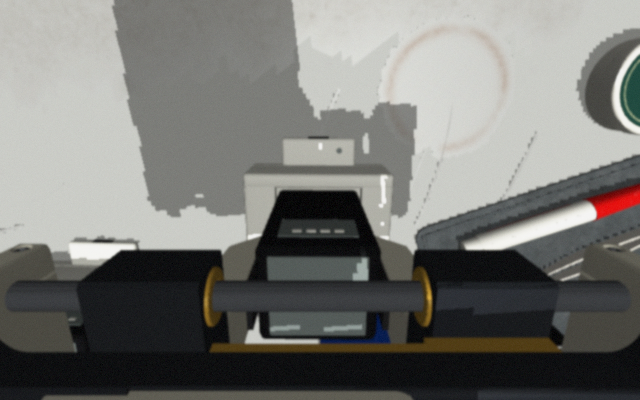

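The pack rises with the gripper: the charger shrinks in view while the pack stays the same size, and the load is −3.5 N. Continue lifting.

```bash
python3 -m inch '0 0 -0.01 0 0.045;0 0 -0.03 0 0.045;0 0 -0.055 0 0.045;0 0 -0.08 0 0.045;0 0 -0.09 0 0.045'
python3 -c "
from h import *
rel([.471,-.412,.345],-.0)"
```

```text
clock: 4.9
position: [0.4914, -0.0445, 0.3491]
ee_rot: [0.173, 3.134, 0.001]
force: [-0.4, -1.0, -2.9]
width: 0.545
gripper_force: 25.0
shift [-0.0201 -0.3675  0.0039] roll -0.1101 pos [ 0.4914 -0.0445  0.3491] tool z [ 0.003  0.    -1.   ] clock 4.9
```

```bash
python3 -m inch '0 -0.015 0 0 0.045;-0.002 -0.045 0 0 0.045;-0.004 -0.08 0 0 0.045;-0.007 -0.12 0 0 0.045;-0.009 -0.16 0 0 0.045'
python3 -m inch '-0.002 -0.04 0 -0.02 0.045;-0.004 -0.08 0 -0.04 0.045;-0.007 -0.12 0 -0.06 0.045;-0.009 -0.155 0 -0.08 0.045;-0.011 -0.185 0 -0.1 0.045'
python3 -m inch '0 -0.015 0 -0.01 0.045;0 -0.022 0 -0.01 0.045;0 -0.022 0 -0.01 0.045;0 -0.022 0 -0.01 0.045'
python3 - <<'E'
from h import *
rel([.471,-.412,.2325],0)
a=arm.get_image("scene")[220:340,320:440,::-1];b=arm.get_image("wrist")[:,:,::-1]
a=cv2.resize(a,(400,400),interpolation=cv2.INTER_CUBIC)
cv2.imwrite("pics/c4.png",cv2.resize(np.hstack([a,b]),(800,308)))
s=arm.observe();print(s["force"],s["width"],s["gripper_force"])
E
```

```text
clock: 5.4
position: [0.4821, -0.2053, 0.3464]
ee_rot: [-0.171, -3.136, -0.0]
force: [0.7, 0.3, -3.3]
width: 0.544
gripper_force: 25.0
clock: 5.9
position: [0.4722, -0.3914, 0.346]
ee_rot: [-0.016, -3.14, -0.0]
force: [-0.1, 0.4, -2.6]
width: 0.549
gripper_force: 25.0
clock: 6.3
position: [0.4731, -0.4101, 0.3463]
ee_rot: [0.001, -3.141, -0.002]
force: [0.4, -0.0, -3.7]
width: 0.546
gripper_force: 25.0
shift [ 0.0021 -0.002   0.1138] roll 0.001 pos [ 0.4731 -0.4101  0.3463] tool z [-0.     0.001 -1.   ] clock 6.3
[-0.5664542  -0.28830176 -3.11385274] 0.5481084425598739 24.99226838350296
```

View pics/c4.png

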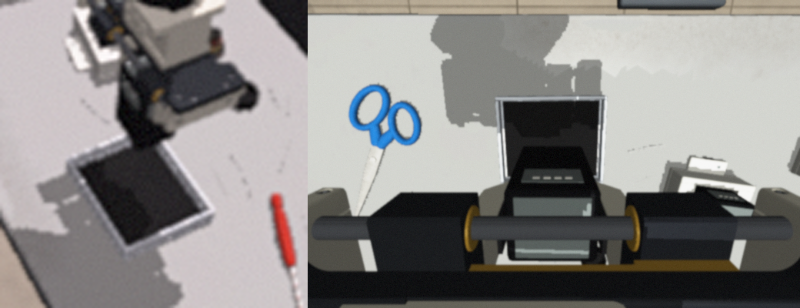

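The pack is held upright over the tray: tray centred at about column 550 and pack at about column 552 in the wrist half. Lowering it, slowing near the floor.

```bash
python3 -m inch '0.002 -0.002 0.015 0 0.045;0.002 -0.002 0.04 0 0.045;0.002 -0.002 0.065 0 0.045;0.002 -0.002 0.085 0 0.045;0.002 -0.002 0.098 0 0.045'
python3 -m inch '0 0 0.004 0 0.045;0 0 0.007 0 0.045;0 0 0.01 0 0.045;0 0 0.012 0 0.045;0 0 0.012 0 0.045'
```

```text
clock: 6.9
position: [0.471, -0.4119, 0.2473]
ee_rot: [0.002, -3.14, -0.002]
force: [-0.3, -0.4, -3.5]
width: 0.549
gripper_force: 25.0
clock: 7.4
position: [0.4708, -0.4134, 0.237]
ee_rot: [-0.0, 3.141, -0.0]
force: [0.5, -0.9, -3.4]
width: 0.548
gripper_force: 25.0
```

```bash
python3 -m inch '0 0 0.001 0 0.045;0 0 0.002 0 0.045;0 0 0.003 0 0.045;0 0 0.003 0 0.045'
```

```text
clock: 7.8
position: [0.4708, -0.4133, 0.2336]
ee_rot: [0.0, -3.142, -0.0]
force: [-0.4, -0.1, -3.3]
width: 0.547
gripper_force: 25.0
```

```bash
python3 -m inch '0 0 0.001 0 0.045;0 0 0.002 0 0.045;0 0 0.002 0 0.045'
```

```text
clock: 8.1
position: [0.4708, -0.4134, 0.2322]
ee_rot: [-0.0, 3.141, 0.0]
force: [-1.2, 1.7, 3.4]
width: 0.543
gripper_force: 25.0
```

The floor is touched (force −3.3 → +3.4 N). Release gradually, then rise.

```bash
python3 -m inch '0 0 0 0 0.055;0 0 0 0 0.062;0 0 0 0 0.075;0 0 0 0 0.09;0 0 0 0 0.09'
python3 -m inch '0 0 0 0 0.09;0 0 0 0 0.09'
python3 -m inch '0 0 -0.01 0 0.09;0 0 -0.03 0 0.09;0 0 -0.06 0 0.09;0 0 -0.1 0 0.09;0 0 -0.14 0 0.09'
python3 -m inch '0 0 -0.01 0 0.09;0 0 -0.01 0 0.09'
python3 - <<'E'
from h import *
a=arm.get_image("scene")[220:340,320:440,::-1];b=arm.get_image("wrist")[:,:,::-1]
a=cv2.resize(a,(400,400),interpolation=cv2.INTER_CUBIC)
cv2.imwrite("pics/c5.png",cv2.resize(np.hstack([a,b]),(800,308)))
E
```

```text
clock: 8.6
position: [0.4709, -0.4134, 0.2318]
ee_rot: [-0.0, 3.141, -0.0]
force: [-0.0, 0.0, 0.2]
width: 0.885
gripper_force: 0.0
clock: 8.8
position: [0.4708, -0.4134, 0.2318]
ee_rot: [-0.0, 3.141, -0.0]
force: [-0.9, 0.1, -1.2]
width: 0.978
gripper_force: 0.0
clock: 9.3
position: [0.4705, -0.4133, 0.3737]
ee_rot: [-0.0, -3.141, -0.0]
force: [0.2, -1.2, -0.1]
width: 0.984
gripper_force: 0.0
clock: 9.5
position: [0.471, -0.4138, 0.3843]
ee_rot: [-0.0, 3.138, -0.004]
force: [-0.1, -0.7, -0.4]
width: 0.977
gripper_force: 0.0
```

View pics/c5.png

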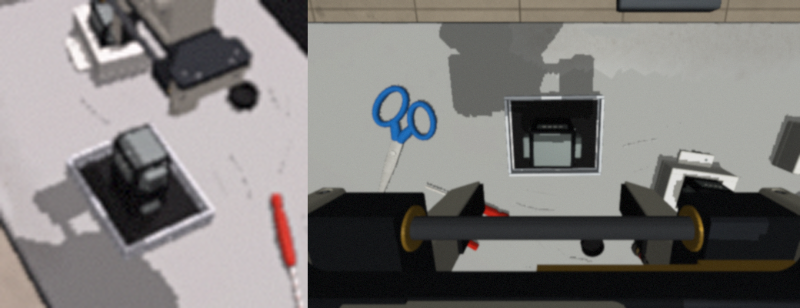

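The pack stands upright in the middle of the tray (wrist half about (r148,c553), tray centre about (r135,c553)), and the gripper is well clear.

```bash
python3 -c "
from cell import arm
print(arm.sign_off())"
```

```text
the job is handed in; nothing more can be done
None
```

The tall pack was unlatched, lifted out of its charger and set down upright near the middle of the tray, with the gripper well clear; I handed the job in at about 9.6 s, but sign-off returned no verdict.

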